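Open the cutter case by its two-button safety catch

ROBOT

A 7-joint arm with a two-finger parallel gripper is mounted at the origin on the work surface; the furniture and walls round the work are solid. World frame = base frame: x ahead of the robot, y to its left, z up, the work surface at z = 0. Lengths are in mm, angles in rad, forces in N, time in s.
With the tool pointing down it reaches from about 425 to 950 mm from the base axis. Payload 4.7 kg.
Tool frame: the origin (TCP) lies midway between the tips of the shut fingers; the grasp point (between the pads) lies behind it (arm.pinch_z is the z of the grasp point in the tool frame, in mm); z points along the fingers, y is the line along which they close (so a half turn about z gives the same grasp; the last joint's range is limited). The gripper opens to 87 mm and grips with 3 to 60 N. Pads are 19 mm wide; open, the fingers measure 117 mm over their backs; the gripper's body (75 mm by 190 mm) begins 51 mm behind the grasp point.
Start: joints at [-1.372, 0.469, -0.049, 1.532, 0.024, 1.141, -0.082], TCP at [152.395, 657.59, 222.573] pointing down, gripper open.
Joint ranges: [-2.59, 2.59], [-0.33, 1.99], [-1.39, 1.29], [0.1, 2.45], [-1.04, 4.18], [0.21, 1.99], [-2.66, 2.66]. Speed limits (rad/s): [2.57, 2.57, 3.14, 3.14, 3.14, 3.14, 3.14].

INTERFACE

Orientations are given as a unit quaternion [w, x, y, z].
In Python, from station import sensors, vision, arm, models gives the robot as it stands.
- The arm moves only by the shell command python3 -m handwheel 'ROWS' [FORCE]. ROWS is JSON, a list of rows, each a list of 3 entries, a list of its own where there are three numbers: the shift along the tool's x, y, z normalised to -1 to 1, where 1 is 0.75 m, then the turn, a rotation vector about the tool's x, y, z normalised to -1 to 1, where 1 is 0.5 rad, then the opening, from 0 (shut) to 1 (fully open). A call has 1 to 10 rows; each row is the pose to reach, as a shift and turn from the pose commanded when the call began, along the tool's axes at that moment; what a row does not reach only later rows make up. A row lasts 1/10 s, in which the tool goes at most 50 mm and 8.59 degrees, less where a joint would pass 70% of its speed; a pose out of reach is approached as far as the arm can. A call with a number of a shift or a turn outside -1 to 1 is refused whole. A call with a gripper value outside its range is refused whole. The fingers move at their own pace and stop on an object; FORCE is the grip in N (left out, the last holds). Time passes only in rows, so rows that repeat a pose let the fingers close. It gives the time, the measured TCP pose, the force, the opening and the grip force at its end, in the units of the state.
- sensors.get_state(): the state, without advancing time (a new reading comes with each control period).
- vision.grab_frame(name): name is "scene" or "side" or "wrist"; returns the picture (400x640x3 uint8, red, green, blue); there is no depth.
- vision.calibration(name): a dict with "mtx" (3x3 intrinsics, pixels), "k1" (the pictures are not rectified: a ray, as slopes to the right and down, at radius r is drawn at 1 + k1 r^2 times it, then the intrinsics apply), "rvec" (rotation vector, rad) and "tvec" (3), from world to camera coordinates, as OpenCV has them. Camera axes: x right, y down, z forward; pixel columns grow to the right and rows downward; lengths in mm; the calibration is good to about 2 mm. A picture is of the moment at which its call begins: read the wrist's pose just before it. calibration takes no time and is no camera call; for the wrist camera it gives the pose at the moment of the call.
- arm.sign_off(): hands the job in; it is judged then, once.
Trained networks look in the newest picture that a camera, given by its name, has taken for a name from the list of things; names that differ only in an ending like _2 or _b are one class to them, and where a whole thing is asked for, a point or a joint stands for the part that bears it (a point fixed in the world has none). Each returns a list of dicts, best first, with "conf" (0 to 1); they miss things now and then, are a little off and sometimes report something else, mostly with a low value. They report only what shows in the picture. A call takes as long as a camera call.
- models.find_in(camera, label): "extent" ([left, top, width, height] in pixels, round what is visible of it).
- models.regions_of(camera, label): "pixels" (400x640 bool, what is visible of it) and "extent" ([left, top, width, height] in pixels, round what is visible of it).
- models.spot_point(camera, label): "xy" ([column, row] in pixels: a listed point, or the origin of a listed thing).
The state is a dict: "clock": time; "joints": joint angles; "joint_vel": joint speeds; "joint_torque": joint torques, N m; "tcp_pos": TCP position; "tcp_rot": TCP orientation; "ft_force": force on the tool from outside, world axes, zero at the start; "ft_torque": the same for the moment, N m; "finger_gap": finger opening in mm; "finger_force": force on a finger pad.
Only numpy, scipy, OpenCV 4.12 (cv2) and the standard library are available. Lean on these libraries where they do the work, as an engineer would, in place of code of your own. Each camera call takes 0.05 s, during which the arm holds its last target. There are 200 camera calls.

TASK

Open the router-cutter case on the bench. Its child-safe lid lets go only while both release buttons on the front ledge are pushed right down together, so press one with each fingertip and keep both down until the lid has risen well clear of its catches; then let go and push the lid back with a finger until it stands fully open against its stop. Nothing is to be gripped or lifted: leave the case standing where it is and the things around it undisturbed.

Things in the scene. Friction and masses are not known exactly. Their poses are not given: they have to be found in the camera images.
- case: Router-cutter case: flat black plastic box 165 (x) x 190 (y) x 58 mm high, grey lid, 1.6 kg, loose on rubber feet. Origin: centre of its underside, on the bench. x points from the front ledge to the rear hinge, y to the left seen from the front, z up. Front ledge: x = -82 to -40 mm, top z = 40 mm, buttons at x = -63, y = +33 and -33 mm; the lid covers x = -40 to +80 mm.
- cap_left: Steel cap of the left release button (case y = +33 mm): 20 (x) x 24 (y) mm, its flat top 9 mm above this origin, which lies on the button's axis at case z = 40 mm when up. The caps are 42 mm apart edge to edge, 66 mm centre to centre; the lid's front face is 13 mm behind them.
- cap_right: Steel cap of the right release button (case y = -33 mm), the same as the left one.
- cap_left_top (a point): Centre of the top of the left button cap; at case z = 49 mm when up, 43 mm when right down.
- cap_right_top (a point): Centre of the top of the right button cap.
- press_left (a joint): How far the left button is pressed, m: 0 up, 0.006 right down on its stop. Springy: moves from 1.5 N, right down at 5 N. Pressed more than about 4 mm it draws its bolt from the lid's strike; it springs up when let go.
- press_right (a joint): The same for the right button.
- lid (a joint): Lid angle, rad: 0 shut (0.01 play), 1.75 fully open on its stop, 10 degrees past upright. Either bolt alone keeps it shut. With both drawn, spring and damper raise it slowly: 0.2 rad/s at first, 0.6 after 4 s, creeping to about 1. The strikes pass the bolts at 0.125; a button let up sooner jams its bolt on the strike. Beyond 1, friction holds it where left; pushing takes 1 to 3 N at the edge.
- lid_lip (a point): Middle of the front of the lid's thumb lip (44 mm wide, 5 mm high, 6 mm out of the lid's front face, at its lower edge, case z = 44 mm when shut); travels on a radius of 126 mm about the hinge. The lid is 120 mm from hinge to front face, 190 mm wide, 18 mm thick, hollow underneath.
- lid_hinge (a point): Middle of the lid's hinge line, which runs along the case's y axis at case x = +80 mm, z = 40 mm.
- tape_measure: Yellow tape measure, 68 x 84 x 37 mm, loose beside the case; leave it alone. Origin: centre of its underside.
- masking_tape: Roll of masking tape lying flat, 98 mm across, 24 mm high, loose beside the case; leave it alone. Origin: centre of its underside.
- wrench: Adjustable wrench lying flat, 40 x 182 x 11 mm, loose beside the case; leave it alone. Origin: centre of its underside.

How it is judged:
By the outcome, as a careful person would: the job done as asked, in the order asked, and still so for the second after the job is handed in, with the robot touching nothing.
It also fails if it takes over 51 s, if anything falls off the work surface, if the arm or the gripper's body presses on something with over 40 N, if the wrist force passes 120 N, or if a joint passes its speed limit or range.

## Working session

There is one attempt and no reset: what is moved stays moved. The work goes in short steps, Python scripts to look and compute and a shell command to move; the robot and the scene stay as the last step left them, time stands still between calls to the robot, and variables do not carry over. Pictures are saved under pics/ and viewed, at most 13 in all, crops included, and the job is handed in when it is done.

```bash
mkdir -p pics; ls
cat > h.py <<'E'
import numpy as np, cv2
from scipy.spatial.transform import Rotation as R
from station import sensors, vision, arm, models
def ray(cam,xy,cal=None):
    c=cal or vision.calibration(cam); K=np.array(c["mtx"]); k=c["k1"]
    d=np.array([(xy[0]-K[0,2])/K[0,0],(xy[1]-K[1,2])/K[1,1]]); u=d.copy()
    for _ in range(30): u=d/(1+k*(u@u))
    M=R.from_rotvec(np.ravel(c["rvec"])).as_matrix(); t=np.ravel(c["tvec"])
    return -M.T@t, M.T@np.array([u[0],u[1],1.])
def atz(cam,xy,z,cal=None):
    o,d=ray(cam,xy,cal); return o+d*(z-o[2])/d[2]
def tri(rs):
    A=0;b=0
    for o,d in rs:
        d=d/np.linalg.norm(d);P=np.eye(3)-np.outer(d,d);A=A+P;b=b+P@o
    return np.linalg.solve(A,b)
def toolrot():
    q=sensors.get_state()["tcp_rot"]; return R.from_quat([q[1],q[2],q[3],q[0]])
E
python3 - <<'E'
from h import *
s=sensors.get_state();print(s); print(toolrot().as_matrix().round(3), arm.pinch_z)
for c in("scene","side","wrist"):
    im=vision.grab_frame(c); cv2.imwrite(f"pics/{c}0.png",im[:,:,::-1])
    for n,z in(("cap_left_top",49),("cap_right_top",49),("lid_lip",44),("lid_hinge",40),("case",0),("tape_measure",0),("masking_tape",0),("wrench",0)):
        for r in models.spot_point(c,n)[:2]: print(c,n,round(r["conf"],2),np.round(r["xy"],1),atz(c,r["xy"],z).round(1))
E
```

```text
pics
{'clock': 0.0, 'joints': array([-1.37189311,  0.46946878, -0.0485905 ,  1.53372067,  0.02410568,
        1.14098202, -0.08229893]), 'joint_vel': array([-0.00218032, -0.00055283, -0.00078009, -0.00276401, -0.0002136 ,
        0.00048928, -0.00158874]), 'joint_torque': array([-4.40198510e-04, -5.07987356e+01, -8.08656542e-02, -2.36151481e+01,
       -6.13874733e-02,  3.79816443e-02,  1.76407029e-04]), 'tcp_pos': array([152.29752468, 656.96735323, 221.46966766]), 'tcp_rot': array([-7.31191415e-05,  1.13639683e-01,  9.93521529e-01, -9.93784914e-04]), 'ft_force': array([-0.33426351, -0.06967755,  0.57964279]), 'ft_torque': array([0.02602212, 0.01936355, 0.05313244]), 'finger_force': 0.0, 'finger_gap': 87.09228864273756}
[[-0.974  0.226 -0.   ]
 [ 0.226  0.974 -0.002]
 [-0.    -0.002 -1.   ]] -18.700000000000003
scene cap_left_top 0.57 [317.  204.2] [469.6 137.6  49. ]
scene cap_right_top 0.54 [335.9 182. ] [464.   65.9  49. ]
scene lid_hinge 0.56 [263.2 170.1] [616.1  88.5  40. ]
scene lid_hinge 0.17 [319.2 206.9] [466.8 134.   40. ]
scene case 0.83 [300.3 200.3] [527.3  97.5   0. ]
scene case 0.64 [344.7 163.1] [494.6 -50.7   0. ]
scene tape_measure 0.71 [260.2 256.3] [524.1 257.3   0. ]
scene masking_tape 0.77 [345.7 159. ] [498.5 -64.8   0. ]
side cap_left_top 0.67 [308.8 215. ] [475.  132.3  49. ]
side cap_right_top 0.56 [321.2 192.3] [463.2  66.9  49. ]
side lid_lip 0.71 [308.9 203.5] [482.3  97.7  44. ]
side lid_hinge 0.6 [249.4 190.8] [612.2  82.1  40. ]
side case 0.95 [288.4 212.6] [528.6  91.1   0. ]
side tape_measure 0.73 [268.1 275.2] [528.3 252.    0. ]
side masking_tape 0.67 [318.8 171.2] [490.9 -46.1   0. ]
side masking_tape 0.47 [321.1 189.8] [474.2  11.8   0. ]
side wrench 0.73 [347.3 277.8] [382.3 229.1  -0. ]
```

View pics/scene0.png

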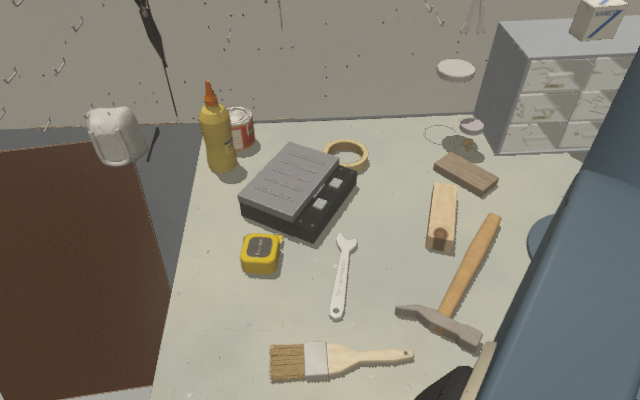

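View pics/side0.png

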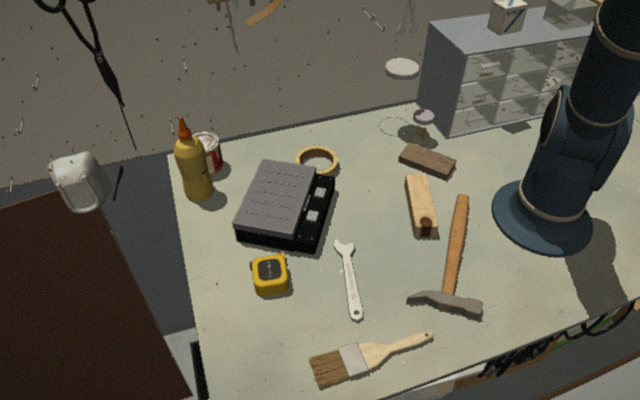

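Run:
```python
from h import *
T=toolrot(); p=sensors.get_state()["tcp_pos"]
cl=(np.array([469.6,137.6])+[475,132.3])/2; cr=(np.array([464,65.9])+[463.2,66.9])/2
m=(cl+cr)/2; print("mid",m,"yaw caps",np.degrees(np.arctan2(-(cl-cr)[0],(cl-cr)[1])),"yaw hinge",np.degrees(np.arctan2(85.3-m[1],614.1-m[0])))
tgt=np.array([m[0]-10,m[1],180]); print("tool shift/750",T.inv().apply(tgt-p)/750)
yw=np.radians(-6.8)
D=R.from_matrix(np.array([[-np.cos(yw),-np.sin(yw),0],[-np.sin(yw),np.cos(yw),0],[0,0,-1]]).T)
print((T.inv()*D).as_rotvec()/0.5)
```

```text
mid [467.95  100.675] yaw caps -7.23300503540749 yaw hinge -6.005434664788369
tool shift/750 [-0.56455748 -0.63138691  0.0566972 ]
[ 2.33478537e-04 -7.06842438e-05 -2.18201446e-01]
```

The scene shows the case with its caps at about (320,204) and (336,183), and both cameras agree to a few mm. The tape measure sits at (261,253), the wrench at (343,275) and the tape roll at (346,157). The path above them is clear, so I'm moving to hover.

```bash
python3 -m handwheel '[[[-0.56,-0.63,0.05],[0,0,-0.22],0.59],[[-0.56,-0.63,0.05],[0,0,-0.22],0.59],[[-0.56,-0.63,0.05],[0,0,-0.22],0.59],[[-0.56,-0.63,0.05],[0,0,-0.22],0.59],[[-0.56,-0.63,0.05],[0,0,-0.22],0.59],[[-0.56,-0.63,0.05],[0,0,-0.22],0.59],[[-0.56,-0.63,0.05],[0,0,-0.22],0.59],[[-0.56,-0.63,0.05],[0,0,-0.22],0.59],[[-0.56,-0.63,0.05],[0,0,-0.22],0.59],[[-0.56,-0.63,0.05],[0,0,-0.22],0.59]]'
python3 - <<'E'
from h import *
T=toolrot(); p=sensors.get_state()["tcp_pos"];print(p)
print("left/750",T.inv().apply(np.array([458,100.7,180])-p)/750)
yw=np.radians(-6.8)
D=R.from_matrix(np.array([[-np.cos(yw),-np.sin(yw),0],[-np.sin(yw),np.cos(yw),0],[0,0,-1]]).T)
print((T.inv()*D).as_rotvec()/0.5)
E
```

```text
clock: 2.35
tcp_pos: [392.0, 217.5, 193.3]
tcp_rot: [0.0, 0.059, 0.998, 0.001]
ft_force: [0.8, 0.6, -0.5]
finger_gap: 51.1
finger_force: 0.0
[391.95594366 217.53737729 193.28320654]
left/750 [-0.10570496 -0.1444008   0.01764329]
[0.00221253 0.00173951 0.00227673]
```

```bash
python3 -m handwheel '[[[-0.106,-0.144,0.018],[0,0,0],0.59],[[-0.106,-0.144,0.018],[0,0,0],0.59],[[-0.106,-0.144,0.018],[0,0,0],0.59],[[-0.106,-0.144,0.018],[0,0,0],0.59],[[-0.106,-0.144,0.018],[0,0,0],0.59],[[-0.106,-0.144,0.018],[0,0,0],0.59]]'
python3 - <<'E'
from h import *
P={}
for c in("wrist","scene","side"):
    im=vision.grab_frame(c); cv2.imwrite(f"pics/{c}1.png",im[:,:,::-1])
    for n,z in(("cap_left_top",49),("cap_right_top",49),("lid_lip",44)):
        if c!="wrist" and n=="lid_lip": continue
        for r in models.spot_point(c,n)[:2]: print(c,n,round(r["conf"],2),np.round(r["xy"],1),atz(c,r["xy"],z).round(1))
s=sensors.get_state();print(s["tcp_pos"],s["ft_force"],s["clock"])
E
```

```text
clock: 2.95
tcp_pos: [457.0, 104.0, 179.5]
tcp_rot: [-0.0, 0.058, 0.998, 0.0]
ft_force: [-0.3, 0.1, -0.1]
finger_gap: 51.2
finger_force: 0.0
wrist cap_left_top 0.59 [349.7 199.5] [472.2 130.6  49. ]
wrist cap_right_top 0.7 [282.7 202.8] [467.9  63.   49. ]
scene cap_left_top 0.66 [318.4 202.3] [469.5 131.9  49. ]
scene cap_right_top 0.52 [337.5 181.5] [461.8  63.2  49. ]
side cap_left_top 0.41 [310.5 216.1] [471.2 134.5  49. ]
side cap_right_top 0.47 [322.4 190.6] [461.8  61.6  49. ]
[457.36933598 102.86895675 179.42618329] [-0.27313342 -0.09965365  0.20298301] 3.45
```

View pics/wrist1.png

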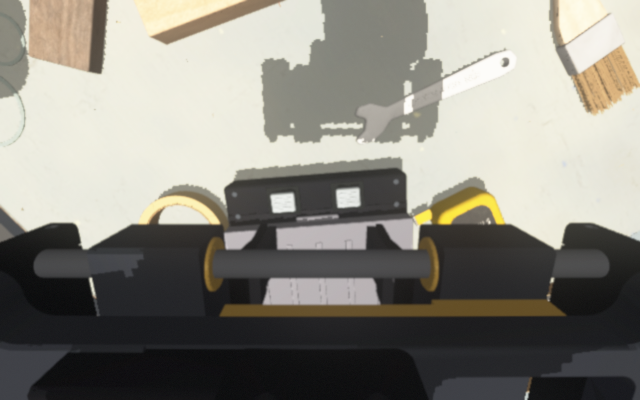

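Run:
```python
from h import *
im=cv2.imread("pics/wrist1.png")
roi=(im.min(2)>140).astype(np.uint8); m=np.zeros_like(roi); m[175:216,255:380]=roi[175:216,255:380]
n,l,st,ce=cv2.connectedComponentsWithStats(m)
pts=[]
for i in range(1,n):
    if st[i,4]>60:
        p=atz("wrist",ce[i],49); pts.append(p); print(st[i],ce[i].round(1),p.round(1))
# ledge front edge, top z=40, and corners of ledge in wrist image
for xy in((228,184),(404,170)): print("front edge",atz("wrist",xy,40).round(1))
if len(pts)==2:
    d=pts[1]-pts[0]; print("yaw",np.degrees(np.arctan2(-d[0],d[1])), np.linalg.norm(d), (pts[0]+pts[1])/2)
print(toolrot().as_rotvec(), np.degrees(np.arctan2(-toolrot().as_matrix()[0,1],toolrot().as_matrix()[1,1])))
```

```text
[336 188  25  20 447] [347.8 197.4] [470.2 127.5  49. ]
[270 193  26  20 444] [282.5 202.5] [467.8  61.6  49. ]
front edge [444.2   7.6  40. ]
front edge [450.9 187.3  40. ]
yaw 177.89595371456247 65.91274236877557 [469.00558741  94.54231938  49.        ]
[-1.84337383e-01 -3.13615360e+00 -1.06896976e-04] -6.727741986273836
```

Run:
```python
from h import *
for c,box in(("scene",(170,215,305,350)),("side",(178,228,298,330))):
    im=cv2.imread(f"pics/{c}1.png"); y0,y1,x0,x1=box
    g=im[y0:y1,x0:x1].min(2); print(c,g.max())
    m=(g>150).astype(np.uint8); n,l,st,ce=cv2.connectedComponentsWithStats(m)
    for i in range(1,n):
        if st[i,4]>15: xy=ce[i]+[x0,y0]; print(st[i],xy.round(1),atz(c,xy,49).round(1))
a=cv2.imread("pics/scene1.png")[130:250,225:385]; b=cv2.imread("pics/side1.png")[140:260,215:375]
cv2.imwrite("pics/z.png",np.hstack([cv2.resize(v,(400,300),interpolation=3) if 0 else cv2.resize(v,(400,300)) for v in(a,b)]))
```

```text
scene 190
[25  8 12  9 69] [335.6 182. ] [464.6  66.3  49. ]
[ 8 28 14 10 79] [319.6 202.7] [466.9 132.   49. ]
[38 34  7 11 42] [347.  210.8] [412.9 129.   49. ]
side 187
[17 10 10  8 45] [319.4 191.6] [467.3  65.7  49. ]
[ 9 33 10  9 60] [311.8 215. ] [469.3 131.3  49. ]
```

View pics/z.png

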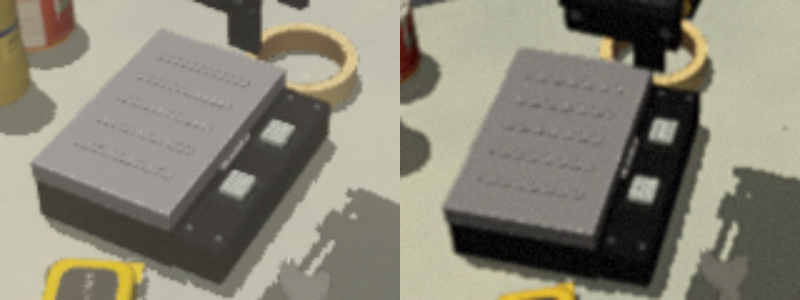

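Caps measured from blobs in all three cameras: yaw −2°, midpoint about (467.5, 97.5), spacing 66 mm. The networks' −7° yaw was off. Next I descend to just above the caps.

```bash
python3 -m handwheel '[[[-0.012,-0.005,0.06],[0,0,-0.165],0.59],[[-0.012,-0.005,0.12],[0,0,-0.165],0.59],[[-0.012,-0.005,0.156],[0,0,-0.165],0.59],[[-0.012,-0.005,0.156],[0,0,-0.165],0.59],[[-0.012,-0.005,0.156],[0,0,-0.165],0.59],[[-0.012,-0.005,0.156],[0,0,-0.165],0.59]]'
python3 - <<'E'
from h import *
a=vision.grab_frame("scene")[130:250,265:385,::-1]; b=vision.grab_frame("side")[140:260,255:375,::-1]
cv2.imwrite("pics/z2.png",np.hstack([cv2.resize(v,(400,400),interpolation=2) for v in(a,b)]))
s=sensors.get_state();print(s["tcp_pos"],s["ft_force"],s["clock"]);T=toolrot().as_matrix();print(T.round(3))
E
```

```text
clock: 4.05
tcp_pos: [467.4, 98.3, 64.0]
tcp_rot: [0.002, 0.018, 1.0, 0.001]
ft_force: [0.9, -0.2, 0.1]
finger_gap: 51.5
finger_force: 0.0
[467.24380242  98.35756115  64.0772882 ] [-0.63903703 -0.30553177 -0.09510057] 4.15
[[-0.999  0.035  0.003]
 [ 0.035  0.999  0.001]
 [-0.003  0.001 -1.   ]]
```

View pics/z2.png

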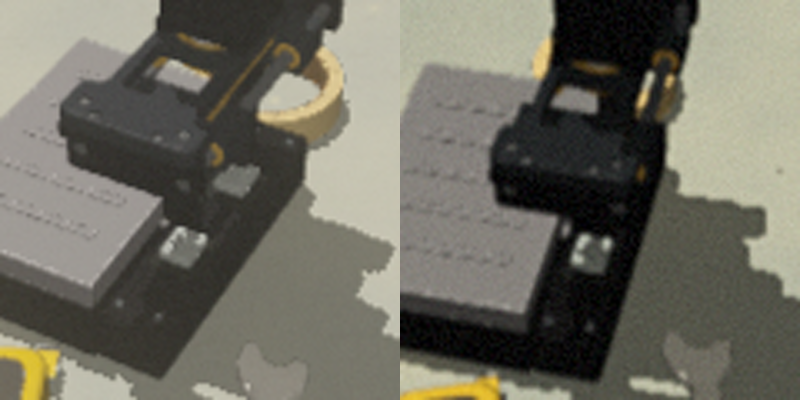

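```bash
python3 -m handwheel '[[[0,0,0.01],[0,-0.12,0],0.59],[[0,0,0.018],[0,-0.12,0],0.59],[[0,0,0.022],[0,-0.12,0],0.59],[[0,0,0.025],[0,-0.12,0],0.59],[[0,0,0.027],[0,-0.12,0],0.59],[[0,0,0.027],[0,-0.12,0],0.59]]'
```

```text
clock: 4.75
tcp_pos: [465.1, 98.2, 43.4]
tcp_rot: [0.028, 0.018, 0.999, -0.0]
ft_force: [-6.8, -0.2, 16.9]
finger_gap: 51.2
finger_force: 8.7
```

```bash
python3 -m handwheel '[[[0,0,0.0007],[0,0,0],0.59],[[0,0,0.0007],[0,0,0],0.59],[[0,0,0.0007],[0,0,0],0.59],[[0,0,0.0007],[0,0,0],0.59],[[0,0,0.0007],[0,0,0],0.59]]'
python3 - <<'E'
from h import *
a=vision.grab_frame("scene")[130:250,225:385,::-1]; b=vision.grab_frame("side")[140:260,215:375,::-1]
cv2.imwrite("pics/z3.png",np.hstack([cv2.resize(v,(400,300),interpolation=2) for v in(a,b)]))
s=sensors.get_state();print(s["tcp_pos"],s["ft_force"],s["ft_torque"],s["clock"])
E
```

```text
clock: 5.25
tcp_pos: [465.1, 98.2, 43.3]
tcp_rot: [0.028, 0.018, 0.999, -0.0]
ft_force: [-9.9, -1.1, 21.4]
finger_gap: 51.1
finger_force: 11.2
[465.11011768  98.195047    43.31300041] [-9.53077108  0.29888934 21.70651039] [-0.15705787  1.94174114  0.03709767] 5.35
```

View pics/z3.png

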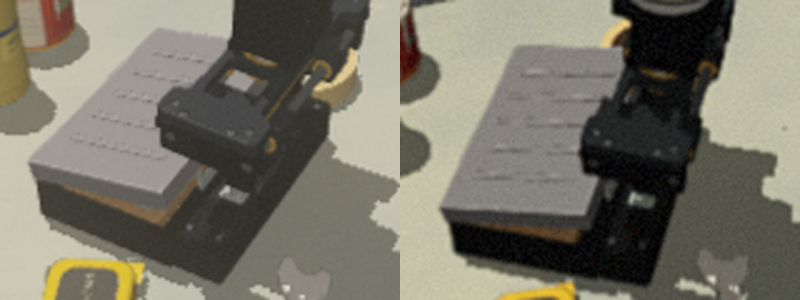

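The lid is rising with the interior showing, at roughly 0.15 rad, so I'll keep both buttons down.

```bash
python3 -m handwheel '[[[0,0,0],[0,0,0],0.59],[[0,0,0],[0,0,0],0.59],[[0,0,0],[0,0,0],0.59],[[0,0,0],[0,0,0],0.59],[[0,0,0],[0,0,0],0.59],[[0,0,0],[0,0,0],0.59],[[0,0,0],[0,0,0],0.59],[[0,0,0],[0,0,0],0.59],[[0,0,0],[0,0,0],0.59]]'
python3 - <<'E'
from h import *
a=vision.grab_frame("scene")[130:250,225:385,::-1]; b=vision.grab_frame("side")[140:260,215:375,::-1]
cv2.imwrite("pics/z4.png",np.hstack([cv2.resize(v,(400,300),interpolation=2) for v in(a,b)]))
E
```

```text
clock: 6.25
tcp_pos: [465.1, 98.2, 43.3]
tcp_rot: [0.028, 0.018, 0.999, -0.0]
ft_force: [-9.5, 0.1, 21.8]
finger_gap: 51.1
finger_force: 11.2
```

View pics/z4.png

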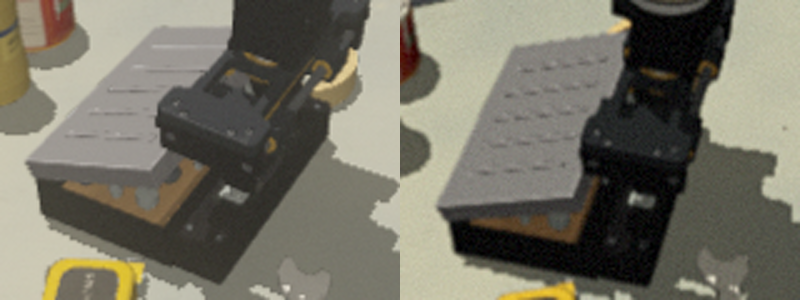

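```bash
python3 -m handwheel '[[[0,0,0],[0,0,0],0.59],[[0,0,0],[0,0,0],0.59],[[0,0,0],[0,0,0],0.59],[[0,0,-0.02],[0,0,0],0.59],[[0.03,0,-0.05],[0,0,0],0.59],[[0.05,0,-0.1],[0,0,0],0],[[0.05,0,-0.15],[0,0.12,0],0],[[0.05,0,-0.2],[0,0.12,0],0],[[0.05,0,-0.2],[0,0.12,0],0],[[0.05,0,-0.2],[0,0.12,0],0]]'
python3 - <<'E'
from h import *
a=vision.grab_frame("scene")[130:250,225:385,::-1]; b=vision.grab_frame("side")[140:260,215:375,::-1]
cv2.imwrite("pics/z5.png",np.hstack([cv2.resize(v,(400,300),interpolation=2) for v in(a,b)]))
E
```

```text
clock: 7.35
tcp_pos: [420.4, 99.8, 190.2]
tcp_rot: [0.001, 0.018, 1.0, 0.001]
ft_force: [-0.2, 0.1, -0.8]
finger_gap: 19.1
finger_force: 0.0
```

View pics/z5.png

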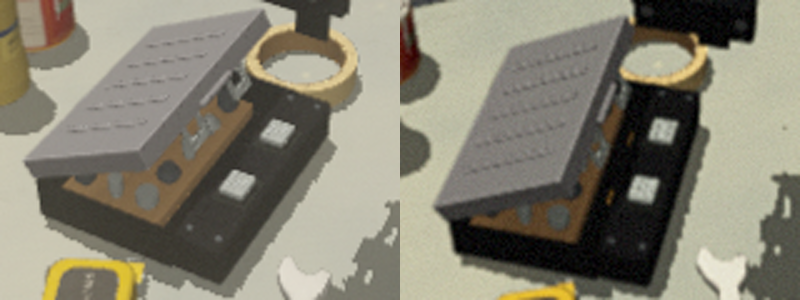

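Both buttons are back up at (237,184) and (277,132) in the crop, and the lid is at about 0.5 rad and rising freely. I'm waiting for it to reach about 1 rad.

```bash
W='' ; python3 -m handwheel '[[[0,0,0],[0,0,0],0],[[0,0,0],[0,0,0],0],[[0,0,0],[0,0,0],0],[[0,0,0],[0,0,0],0],[[0,0,0],[0,0,0],0],[[0,0,0],[0,0,0],0],[[0,0,0],[0,0,0],0],[[0,0,0],[0,0,0],0],[[0,0,0],[0,0,0],0],[[0,0,0],[0,0,0],0]]' >/dev/null; python3 -m handwheel '[[[0,0,0],[0,0,0],0],[[0,0,0],[0,0,0],0],[[0,0,0],[0,0,0],0],[[0,0,0],[0,0,0],0],[[0,0,0],[0,0,0],0],[[0,0,0],[0,0,0],0],[[0,0,0],[0,0,0],0],[[0,0,0],[0,0,0],0],[[0,0,0],[0,0,0],0],[[0,0,0],[0,0,0],0]]'
python3 - <<'E'
from h import *
p=[]
for c in("scene","side"):
    vision.grab_frame(c)
    r=models.spot_point(c,"lid_lip"); 
    if r: print(c,r[0]["conf"],r[0]["xy"]); p.append(ray(c,r[0]["xy"]))
yw=np.radians(-2); ex=np.array([np.cos(yw),np.sin(yw),0]); o=np.array([467,98,0])+63*ex
if len(p)==2: q=tri(p); print(q, "case xz",(q-o)@ex,q[2],"angle",np.arctan2(q[2]-40,80-(q-o)@ex))
s=sensors.get_state();print(s["tcp_pos"],s["finger_gap"],s["clock"])
E
```

```text
clock: 9.45
tcp_pos: [419.6, 99.6, 189.1]
tcp_rot: [-0.0, 0.018, 1.0, 0.0]
ft_force: [-0.1, -0.4, -0.3]
finger_gap: 0.4
finger_force: 0.0
scene 0.86 [305.5, 154.8]
side 0.68 [290.9, 169.7]
[522.1439468   77.12923934 106.94153801] case xz -7.161266356713886 106.94153801320037 angle 0.6549340949729957
[419.58493349  99.57481338 189.11994266] 0.14260010221789263 9.65
```

```bash
python3 -m handwheel '[[[0,0,0],[0,0,0],0],[[0,0,0],[0,0,0],0],[[0,0,0],[0,0,0],0],[[0,0,0],[0,0,0],0],[[0,0,0],[0,0,0],0],[[0,0,0],[0,0,0],0],[[0,0,0],[0,0,0],0],[[0,0,0],[0,0,0],0],[[0,0,0],[0,0,0],0],[[0,0,0],[0,0,0],0]]' >/dev/null; python3 -m handwheel '[[[0,0,0],[0,0,0],0],[[0,0,0],[0,0,0],0],[[0,0,0],[0,0,0],0],[[0,0,0],[0,0,0],0],[[0,0,0],[0,0,0],0],[[0,0,0],[0,0,0],0],[[0,0,0],[0,0,0],0],[[0,0,0],[0,0,0],0],[[0,0,0],[0,0,0],0],[[0,0,0],[0,0,0],0]]'
python3 - <<'E'
from h import *
p=[]
yw=np.radians(-2); ex=np.array([np.cos(yw),np.sin(yw),0]); ey=np.array([-ex[1],ex[0],0]); o=np.array([467,98,0])+63*ex
ims=[]
for c in("scene","side"):
    im=vision.grab_frame(c)[:,:,::-1].copy()
    r=models.spot_point(c,"lid_lip"); cal=vision.calibration(c)
    if r: print(c,r[0]["conf"],r[0]["xy"]); p.append(ray(c,r[0]["xy"]))
    # predicted lid corners for angles
    for th,col in((0.8,(0,255,0)),(1.0,(0,0,255)),(1.2,(255,0,0))):
        L=[]
        for y in(-95,95):
            P=o+ex*(80-120*np.cos(th))+ey*y+np.array([0,0,40+120*np.sin(th)])
            M=R.from_rotvec(np.ravel(cal["rvec"])).as_matrix(); v=M@P+np.ravel(cal["tvec"]); u=v[:2]/v[2]; u=u*(1+cal["k1"]*(u@u)); K=np.array(cal["mtx"])
            L.append((int(u[0]*K[0,0]+K[0,2]),int(u[1]*K[1,1]+K[1,2])))
        for q in L: cv2.circle(im,q,1,col,-1)
    a=im[100:250,200:400]; ims.append(cv2.resize(a,(400,300)))
cv2.imwrite("pics/z6.png",np.hstack(ims))
if len(p)==2: q=tri(p); print(q, "case xz",(q-o)@ex,q[2],"angle",np.arctan2(q[2]-40,80-(q-o)@ex))
s=sensors.get_state();print(s["tcp_pos"],s["finger_gap"],s["clock"])
E
```

```text
clock: 11.65
tcp_pos: [419.6, 99.6, 189.1]
tcp_rot: [0.0, 0.018, 1.0, 0.0]
ft_force: [0.3, -0.7, 0.1]
finger_gap: 0.4
finger_force: 0.0
scene 0.93 [301.1, 148.2]
side 0.85 [286.1, 165.2]
[530.17098781  79.63754826 120.62647768] case xz 0.7733460762008886 120.62647768017554 angle 0.7941548762790992
[419.5899767   99.54915451 189.13776097] 0.04432758697760426 11.85
```

View pics/z6.png

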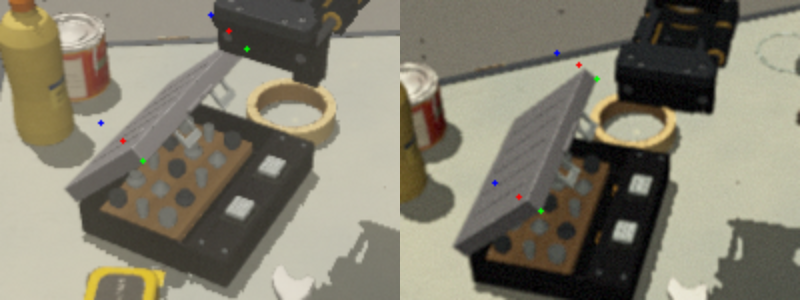

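The lid is at about 0.8 rad and creeping up. The lip is at about case x −5, z 125, and the strikes hang at y ±33, so the shut fingers can push at y = 0. I'll lower the tool and move in close.

```bash
python3 -m handwheel '[[[0,0,0.05],[0,0,0],0],[[0,0,0.094],[0,0,0],0],[[-0.04,0,0.094],[0,0,0],0],[[-0.08,0,0.094],[0,0,0],0],[[-0.1,0,0.094],[0,0,0],0],[[-0.11,0,0.094],[0,0,0],0],[[-0.12,0,0.094],[0,0,0],0],[[-0.13,0,0.094],[0,0,0],0],[[-0.14,0,0.094],[0,0,0],0],[[-0.15,0,0.094],[0,0,0],0]]' && python3 -m handwheel '[[[-0.01,0,0],[0,0,0],0],[[-0.02,0,0],[0,0,0],0],[[-0.03,0,0],[0,0,0],0],[[-0.04,0,0],[0,0,0],0],[[-0.05,0,0],[0,0,0],0]]'
```

```text
clock: 12.85
tcp_pos: [530.0, 95.8, 118.5]
tcp_rot: [-0.002, 0.017, 1.0, 0.0]
ft_force: [-5.1, -0.1, 3.3]
finger_gap: 0.7
finger_force: 2.3
clock: 13.35
tcp_pos: [570.4, 94.3, 118.6]
tcp_rot: [0.0, 0.018, 1.0, 0.0]
ft_force: [-1.6, -0.5, 1.6]
finger_gap: 0.6
finger_force: 1.0
```

```bash
python3 -m handwheel '[[[-0.008,0,0],[0,0,0],0],[[-0.016,0,0],[0,0,0],0],[[-0.024,0,0],[0,0,0],0],[[-0.032,0,0],[0,0,0],0],[[-0.038,0,0],[0,0,0],0],[[-0.044,0,0],[0,0,0],0],[[-0.05,0,0],[0,0,0],0],[[-0.055,0,0],[0,0,0],0]]' && python3 -m handwheel '[[[-0.003,0,0],[0,0,0],0],[[-0.006,0,0],[0,0,0],0]]'
```

```text
clock: 14.15
tcp_pos: [610.8, 92.8, 118.3]
tcp_rot: [-0.0, 0.018, 1.0, -0.0]
ft_force: [-0.8, -0.5, -0.5]
finger_gap: 0.6
finger_force: 0.6
clock: 14.35
tcp_pos: [615.3, 92.6, 118.5]
tcp_rot: [-0.0, 0.018, 1.0, 0.0]
ft_force: [-1.2, -0.3, -0.4]
finger_gap: 0.2
finger_force: 0.4
```

```bash
python3 -m handwheel '[[[-0.002,0,0],[0,0,0],0],[[-0.004,0,0],[0,0,0],0],[[-0.004,0,0],[0,0,0],0]]' && python3 -m handwheel '[[[-0.002,0,0],[0,0,0],0],[[-0.004,0,0],[0,0,0],0],[[-0.004,0,0],[0,0,0],0]]'
```

```text
clock: 14.65
tcp_pos: [618.6, 92.6, 118.8]
tcp_rot: [0.0, 0.018, 1.0, 0.0]
ft_force: [0.1, 0.4, 0.2]
finger_gap: 0.2
finger_force: 0.0
clock: 14.95
tcp_pos: [620.2, 92.5, 118.5]
tcp_rot: [-0.001, 0.018, 1.0, 0.0]
ft_force: [-4.8, 0.5, 2.3]
finger_gap: 0.8
finger_force: 2.3
```

```bash
python3 -m handwheel '[[[-0.002,0,0],[0,0,0],0],[[-0.002,0,0],[0,0,0],0]]'
python3 - <<'E'
from h import *
ims=[]
yw=np.radians(-2); ex=np.array([np.cos(yw),np.sin(yw),0]); ey=np.array([-ex[1],ex[0],0]); o=np.array([467,98,0])+63*ex
for c in("scene","side"):
    im=vision.grab_frame(c)[:,:,::-1].copy(); cal=vision.calibration(c)
    for th,col in((1.6,(0,255,0)),(1.75,(0,0,255))):
        for y in(-95,95):
          for r,h in((120,0),(120,18)):
            P=o+ex*(80-r*np.cos(th)+h*np.sin(th))+ey*y+np.array([0,0,40+r*np.sin(th)+h*np.cos(th)])
            M=R.from_rotvec(np.ravel(cal["rvec"])).as_matrix(); v=M@P+np.ravel(cal["tvec"]); u=v[:2]/v[2]; u=u*(1+cal["k1"]*(u@u)); K=np.array(cal["mtx"])
            cv2.circle(im,(int(u[0]*K[0,0]+K[0,2]),int(u[1]*K[1,1]+K[1,2])),1,col,-1)
    ims.append(cv2.resize(im[90:240,190:390],(400,300)))
cv2.imwrite("pics/z7.png",np.hstack(ims))
E
```

```text
clock: 15.15
tcp_pos: [620.9, 92.5, 118.3]
tcp_rot: [-0.002, 0.018, 1.0, 0.0]
ft_force: [-6.4, -0.5, 4.5]
finger_gap: 0.5
finger_force: 3.4
```

View pics/z7.png

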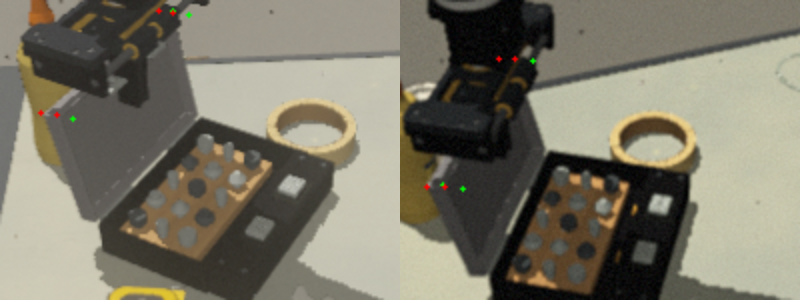

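Run:
```python
from h import *
s=sensors.get_state();print(s["ft_force"],s["ft_torque"],s["tcp_pos"])
print(atz("scene",(222,165),0),atz("side",(199,195),0))
im=cv2.imread("pics/z7.png")
M={}
for c in("scene","side"):
    r=models.spot_point(c,"lid_lip")
    if r: print(c,r[0]["conf"],r[0]["xy"]); M[c]=ray(c,r[0]["xy"])
if len(M)==2: print(tri(list(M.values())))
```

```text
[-8.05320217  0.13764154  3.64139685] [-0.02128388  1.32602955 -0.04205276] [620.78529004  92.46857257 118.36581094]
[733.95239772  74.08861261   0.        ] [734.16114704  78.26372507   0.        ]
scene 0.85 [246.9, 116.2]
```

```bash
python3 -m handwheel '[[[0.01,0,0],[0,0,0],0],[[0.04,0,0],[0,0,0],0],[[0.1,0,0],[0,0,0],0],[[0.16,0,-0.03],[0,0,0],0],[[0.22,0,-0.08],[0,0,0],0],[[0.26,0,-0.1],[0,0,0],0],[[0.26,0,-0.1],[0,0,0],0],[[0.26,0,-0.1],[0,0,0],0],[[0.26,0,-0.1],[0,0,0],0]]'
python3 - <<'E'
from h import *
ims=[];Q=[]
yw=np.radians(-2); ex=np.array([np.cos(yw),np.sin(yw),0]); ey=np.array([-ex[1],ex[0],0]); o=np.array([467,98,0])+63*ex
for c in("scene","side"):
    im=vision.grab_frame(c)[:,:,::-1].copy(); cal=vision.calibration(c)
    r=models.spot_point(c,"lid_lip")
    if r: print(c,r[0]["conf"],r[0]["xy"]); Q.append(ray(c,r[0]["xy"]))
    for th,col in((1.6,(0,255,0)),(1.75,(0,0,255))):
        for y in(-95,95):
            P=o+ex*(80-120*np.cos(th))+ey*y+np.array([0,0,40+120*np.sin(th)])
            M=R.from_rotvec(np.ravel(cal["rvec"])).as_matrix(); v=M@P+np.ravel(cal["tvec"]); u=v[:2]/v[2]; u=u*(1+cal["k1"]*(u@u)); K=np.array(cal["mtx"])
            cv2.circle(im,(int(u[0]*K[0,0]+K[0,2]),int(u[1]*K[1,1]+K[1,2])),1,col,-1)
    ims.append(cv2.resize(im[90:240,190:390],(400,300)))
cv2.imwrite("pics/z8.png",np.hstack(ims))
if len(Q)==2: q=tri(Q);print(q,"angle",np.arctan2(q[2]-40,80-(q-o)@ex))
print(sensors.get_state()["tcp_pos"],sensors.get_state()["ft_force"])
E
```

```text
clock: 16.25
tcp_pos: [429.0, 99.3, 193.5]
tcp_rot: [0.001, 0.018, 1.0, 0.0]
ft_force: [0.3, -0.5, -0.3]
finger_gap: 0.2
finger_force: 0.0
scene 0.74 [249.0, 115.9]
side 0.55 [226.2, 144.5]
[653.67056538  63.13582294 143.26951829] angle 1.9798954664745076
[428.38197427  99.00882997 192.85552018] [ 0.40344994 -0.95314315  0.32153834]
```

View pics/z8.png

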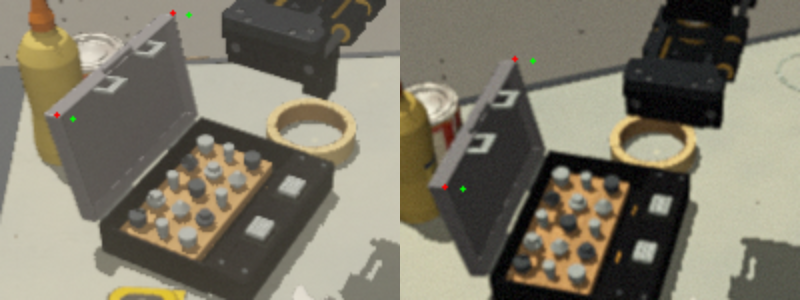

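The lid's corners match the predictions for 1.75 rad in both views, and the arm is clear. I'm handing the job in.

```bash
python3 -c "
from station import arm
print(arm.sign_off())"
```

```text
the job is handed in; nothing more can be done
None
```

The case is open and handed in at about 16 s: I held both buttons down together until the lid was at roughly 0.3 rad, then pushed it back to its 1.75 rad stop; the arm is clear and I saw nothing else disturbed.

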